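# Stand the toppled bottles up and lean the cover panels on the upstand

### The arm

A 6-joint arm with a two-finger parallel gripper is mounted at the origin on the work surface. World frame = base frame: x ahead of the robot, y to its left, z up, the work surface at z = 0. Lengths are in m, angles in rad, forces in N, time in s.
With the tool pointing down it reaches from about 0.35 to 1 m from the base axis. Payload 7.1 kg.
Tool frame: the origin (TCP) lies between the finger pads; the fingertips stand 22 mm ahead of it and the grasp point (between the pads) lies 3 mm ahead of it; z points along the fingers, y is the line along which they close (so a half turn about z gives the same grasp; the last joint's range is limited). The gripper opens to 85 mm and grips with 20 to 120 N. Pads are 22 mm wide; open, the fingers measure 114 mm over their backs; the gripper's body (76 mm by 85 mm) begins 54 mm behind the grasp point. The pads swing forward as they close: fully open they stand 13 mm farther back than shut.
Start: joints at [1.219, 0.423, 1.63, -0, 1.089, -0.019], TCP at [0.204, 0.591, 0.253] pointing down, gripper open.
Joint ranges: [-3, 3], [-0.9, 2.11], [0.09, 2.58], [-1.31, 4.45], [0.11, 2.69], [-2.54, 2.54]. Speed limits (rad/s): [2.39, 2.39, 3.01, 3.14, 3.14, 3.14].

### API

Orientations are given as a rotation vector (axis times angle).
In Python, from rig import manip gives the robot as it stands. The module is installed in compiled form; this text tells all that it offers. Calls block until the motion is done:
- manip.move_to(position, orientation): joint-space move of the TCP to a pose.
- manip.servo_line(position, orientation=None, rate=0.15): straight line of the TCP; orientation=None keeps the orientation; rate is the mean speed in m/s.
- manip.set_joints(angles): joint-space move.
- manip.command_gripper(opening, f_grip=None): finger opening in m; f_grip is the grip in N (None keeps the last); returns when the fingers have stopped.
- manip.hold(seconds).
- manip.solve_ik(position, orientation): joint angles nearest the present ones, or None.
- manip.camera(name): name is "scene" or "top" or "wrist"; returns a dict with "image" (480x640x3 uint8, red, green, blue), "fx", "fy", "cx", "cy" (pixels), "cam_to_world" (4x4, takes a point from camera to world coordinates); the wrist camera has in their place "mount" (4x4, takes a point from camera to tool coordinates, whose origin is the TCP and whose axes are the flange's). Camera axes: x right, y down, z forward; pixel columns grow to the right and rows downward; lengths in m; the calibration is good to about 2 mm. The wrist camera is an equidistant fisheye: a pixel r from the principal point sees the ray r / f radians off the axis. A picture is of the moment at which its call begins: read the wrist's pose just before it. There is no depth.
A pose or a line that the arm cannot do raises manip.IKError and nothing moves.
- manip.sign_off(): hands the job in; it is judged then, once.
Readings, each from a call of its own:
- manip.get_time(): time.
- manip.get_joint_positions(): joint angles.
- manip.get_joint_vel(): joint speeds.
- manip.get_tau(): joint torques, N m.
- manip.get_position(): TCP position.
- manip.get_ee_rot(): TCP orientation.
- manip.get_contact_force(): force on the tool from outside, world axes, zero at the start.
- manip.get_torque(): the same for the moment, N m.
- manip.get_width(): finger opening in m.
- manip.get_grip_force(): force on a finger pad.
Only numpy, scipy, OpenCV 4.12 (cv2) and the standard library are available. Lean on these libraries where they do the work, as an engineer would, in place of code of your own. Each camera call takes 0.05 s, during which the arm holds its last target. There are 200 camera calls.

### The job

Get this corner of the counter ready for panel fitting: stand every toppled cleaner bottle upright on its base inside the drip tray, and take every cover panel out of the wooden slotted stand and lean it against the near face of the steel upstand. The panels go side by side, each resting against the upstand itself with a short edge down on the counter, tilted back some 10 to 25 degrees from upright and running along the upstand. The order is free; leave the bit case, tape and screwdriver where they are.

Things in the scene. Friction and masses are not known exactly. Their poses are not given: they have to be found in the camera images.
- bottleA: white square cleaner bottle, yellow label, red cap, lying at the start; 148 long: body 50 x 50, 112 long from the base, shoulder, round cap 32 across, 28 long. Origin on the axis at mid length (74 from either end, 25 above what it lies on); x runs from base to cap, y and z square to the flat sides. 0.2 to 0.4 kg. None if absent (2 or 3 are there)
- bottleB: white square cleaner bottle, green label, red cap, lying at the start; 148 long: body 50 x 50, 112 long from the base, shoulder, round cap 32 across, 28 long. Origin on the axis at mid length (74 from either end, 25 above what it lies on); x runs from base to cap, y and z square to the flat sides. 0.2 to 0.4 kg. None if absent (2 or 3 are there)
- bottleC: white square cleaner bottle, blue label, red cap, lying at the start; 148 long: body 50 x 50, 112 long from the base, shoulder, round cap 32 across, 28 long. Origin on the axis at mid length (74 from either end, 25 above what it lies on); x runs from base to cap, y and z square to the flat sides. 0.2 to 0.4 kg. None if absent (2 or 3 are there)
- tray: fixed shallow drip tray, dark floor, bright rim; outside 320 along its x by 130 along its y, rim 12 high and 5 thick, floor 3 thick. Origin under its centre on the counter, z up. Three standing bottles fit in a row along its x, 85 apart, with room for fingers between
- stand: fixed slotted wooden panel stand, 214 (its x) by 150 (its y), 50 high; slots along its y at x = -66, 0, +66, each 16 wide, open upward and at both ends, slot floor 12 above the counter. Origin under its centre, z up. Further out, over 700 to either side of the robot, cases up to 180 high stand fixed
- panelA: flat folded steel cover panel, 130 wide (its y), 170 high (its z), 12 thick (its x); white film with blue lines on the -x face, bare steel on +x. Origin at its centre. At the start upright on a short edge in a slot of the stand, centre 97 above the counter, 2 of play either side. 0.25 to 0.46 kg
- panelB: flat folded steel cover panel, 130 wide (its y), 170 high (its z), 12 thick (its x); white film with blue lines on the -x face, bare steel on +x. Origin at its centre. At the start upright on a short edge in a slot of the stand, centre 97 above the counter, 2 of play either side. 0.25 to 0.46 kg
- panelC: flat folded steel cover panel, 130 wide (its y), 170 high (its z), 12 thick (its x); white film with blue lines on the -x face, bare steel on +x. Origin at its centre. At the start upright on a short edge in a slot of the stand, centre 97 above the counter, 2 of play either side. 0.25 to 0.46 kg
- upstand: fixed steel upstand beyond the worktop: a straight bar 480 along its y, 30 thick (its x), 100 high, blue-striped face (-x) towards the robot. Origin under its centre on the counter, z up; the near face lies at x = -15. Three panels fit side by side along it, 150 apart. A drill and a cartridge, up to 220 high, stand fixed on the far corners of the counter, over 850 from the robot
- bitcase: bystander, to be left alone: black bit case with a red band, 85 x 150 x 36; origin under its centre
- tape: bystander, to be left alone: roll of grey tape lying flat, 96 across, 48 high; origin under its centre
- screwdriver: bystander, to be left alone: red-handled screwdriver, 200 long; origin under its middle
There are look-alikes about, which are no part of the job. Leave any pink or yellow look-alike of the panelB alone.

How it is judged:
At the end, for the whole second after the job is handed in: Each bottle present stands cap up (within 7 degrees) on the tray floor; each panel present stands on a short edge on the counter, leans 6 to 31 degrees against the upstand's near side, touching it, within 17 degrees of parallel and 220 mm of its middle; all at rest (angle between each of bottleA, bottleB, bottleC's own x axis and vertical below 0.12 rad and x of bottleA in the frame of tray between -0.14 and 0.14 m and y of bottleA in the frame of tray between -0.05 and 0.05 m and z of bottleA in the frame of tray between 0.068 and 0.086 m and linear speed of each of bottleA, bottleB, bottleC, panelA, panelB, panelC below 0.02 m/s and x of bottleB in the frame of tray between -0.14 and 0.14 m and y of bottleB in the frame of tray between -0.05 and 0.05 m and z of bottleB in the frame of tray between 0.068 and 0.086 m and x of bottleC in the frame of tray between -0.14 and 0.14 m and y of bottleC in the frame of tray between -0.05 and 0.05 m and z of bottleC in the frame of tray between 0.068 and 0.086 m and angle between panelA's own z axis and vertical between 0.1 and 0.55 rad and angle between the y axis of each of panelA, panelB, panelC and the y axis of upstand, either way round below 0.3 rad and x of panelA in the frame of upstand between -0.12 and 0 m and y of panelA in the frame of upstand between -0.22 and 0.22 m and z of panelA in the frame of upstand between 0.068 and 0.095 m and contact force between each of panelA, panelB, panelC and upstand above 0.1 N and angle between panelB's own z axis and vertical between 0.1 and 0.55 rad and x of panelB in the frame of upstand between -0.12 and 0 m and y of panelB in the frame of upstand between -0.22 and 0.22 m and z of panelB in the frame of upstand between 0.068 and 0.095 m and angle between panelC's own z axis and vertical between 0.1 and 0.55 rad and x of panelC in the frame of upstand between -0.12 and 0 m and y of panelC in the frame of upstand between -0.22 and 0.22 m and z of panelC in the frame of upstand between 0.068 and 0.095 m).
It fails at once if a bystander (bit case, tape, screwdriver) is shifted by more than 50 mm (distance of any of bitcase, tape, screwdriver from where it was at the start of the episode above 0.05 m).
Of bottleA, bottleB, bottleC only 2 to 3 are there at a start; the rules pass over those that are not, and their reading is None.
At some moment in a run one of bottleA, bottleB, bottleC may be knocked a few centimetres aside while the robot is not near it.
It also fails if it takes over 210 s, if anything falls off the work surface, if the arm or the gripper's body presses on something with over 40 N, if the wrist force passes 120 N, or if a joint passes its speed limit or range.

## Working session

There is one attempt and no reset: what is moved stays moved. The work goes in short steps, each a Python script; the robot and the scene stay as the last script left them, time stands still between calls to the robot, and variables do not carry over. Pictures are saved under pics/ and viewed, at most 14 in all, crops included, and the job is handed in when it is done.

```bash
mkdir -p pics
python3 - <<'E'
from rig import manip
import cv2,numpy as np
for n in("scene","top"):
    c=manip.camera(n); cv2.imwrite(f"pics/{n}0.png",c["image"][:,:,::-1]); print(n,c["fx"],c["cx"],c["cy"],np.round(c["cam_to_world"],3).tolist())
c=manip.camera("wrist");print(c["fx"],c["cx"],c["cy"],np.round(c["mount"],3).tolist())
print(manip.get_time(),manip.get_ee_rot(),manip.get_width())
E
```

```text
scene 544.73904022664 309.9080895533954 244.7066424828991 [[-0.633, 0.457, -0.626, 1.283], [0.774, 0.395, -0.494, 0.647], [0.021, -0.797, -0.604, 0.847], [0.0, 0.0, 0.0, 1.0]]
top 433.51834486259463 320.71240106390184 237.5875822200283 [[-0.022, -0.996, 0.084, 0.392], [-0.999, 0.019, -0.03, 0.022], [0.028, -0.085, -0.996, 1.377], [0.0, 0.0, 0.0, 1.0]]
371.64829954431775 318.79240718235883 237.05851724239648 [[0.0, -0.962, -0.274, 0.069], [1.0, 0.001, -0.0, -0.0], [0.001, -0.274, 0.962, -0.122], [0.0, 0.0, 0.0, 1.0]]
0.15 [-5.20366252e-01 -3.09796915e+00  1.84357438e-03] 0.08554009577540361
```

View pics/scene0.png

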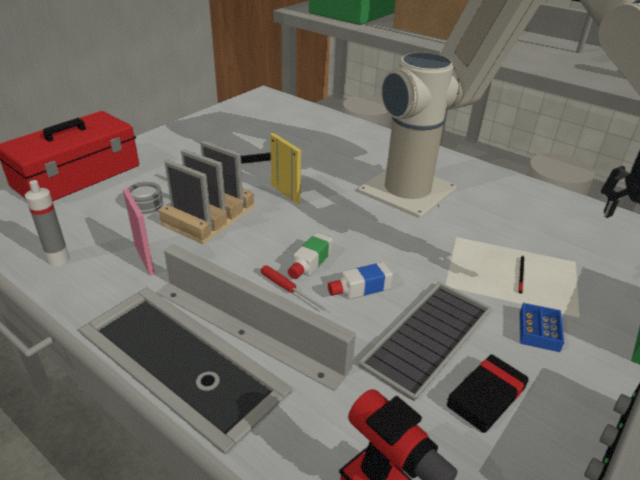

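View pics/top0.png

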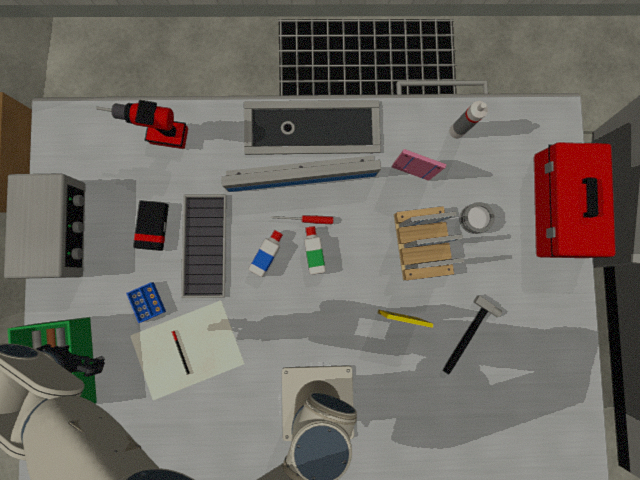

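The top view shows two bottles: green at (315,250) and blue at (266,254), with no yellow label in sight. It also shows the tray at (205,245), the upstand at (300,175), the wood stand with three panels at (425,243), and the screwdriver at (305,218).

Possible mix-ups:
- **Tray:** the inset at (315,127) is about 430 mm long, too big. The ribbed one at (205,245) measures about 315x140, so I choose that.
- **Panels:** pink at (418,163) and yellow at (405,318) are look-alikes. The grey ones in the stand are the real panels.

```bash
cat > h.py <<'E'
from rig import manip
import cv2,numpy as np
from scipy.spatial.transform import Rotation as R
def cast(c,px,z):
    T=c["cam_to_world"]; px=np.atleast_2d(px).astype(float)
    d=np.c_[(px[:,0]-c["cx"])/c["fx"],(px[:,1]-c["cy"])/c["fy"],np.ones(len(px))]@T[:3,:3].T
    return T[:3,3]+d*((z-T[2,3])/d[:,2])[:,None]
def blobs(im,lo,hi,roi,amin=30):
    h=cv2.cvtColor(im,cv2.COLOR_RGB2HSV); m=cv2.inRange(h,lo,hi)
    k=np.zeros_like(m);x0,y0,x1,y1=roi;k[y0:y1,x0:x1]=m[y0:y1,x0:x1]
    cs,_=cv2.findContours(k,cv2.RETR_EXTERNAL,cv2.CHAIN_APPROX_NONE)
    return sorted([c for c in cs if cv2.contourArea(c)>amin],key=cv2.contourArea)[::-1]
E
python3 - <<'E'
from h import *
c=manip.camera("top");im=c["image"]
def show(n,b,z,k=1):
    for q in b[:k]:
        bx=cv2.boxPoints(cv2.minAreaRect(q)); w=cast(c,bx,z)
        print(n,np.round(bx).astype(int).tolist(),np.round(w[:,:2],3).tolist(),"ctr",np.round(w.mean(0),3),"sides",np.round([np.linalg.norm(w[0]-w[1]),np.linalg.norm(w[1]-w[2])],3))
show("green",blobs(im,(45,80,40),(85,255,255),(290,220,340,290)),.05)
show("blue",blobs(im,(95,100,40),(125,255,255),(240,220,300,290)),.05)
show("redcaps",blobs(im,(0,120,60),(8,255,255),(260,225,340,290),10),.03,3)
show("tray",blobs(im,(0,0,0),(180,255,95),(175,185,235,305)),.003)
show("wood",blobs(im,(10,60,90),(25,255,255),(380,195,470,290),20),.05,6)
show("upblue",blobs(im,(100,80,30),(125,255,255),(210,150,400,200),10),.03,4)
cr=cv2.resize(im[140:300,180:480],None,fx=2.6,fy=2.6,interpolation=cv2.INTER_CUBIC);cv2.imwrite("pics/crop1.png",cr[:,:,::-1])
E
```

```text
green [[306, 251], [321, 249], [324, 264], [308, 267]] [[0.463, 0.028], [0.47, -0.02], [0.421, -0.027], [0.414, 0.021]] ctr [0.442 0.001 0.05 ] sides [0.049 0.049]
blue [[251, 263], [259, 249], [274, 257], [266, 271]] [[0.431, 0.195], [0.474, 0.171], [0.448, 0.126], [0.405, 0.15]] ctr [0.439 0.16  0.05 ] sides [0.049 0.052]
redcaps [[270, 236], [274, 229], [282, 234], [278, 241]] [[0.512, 0.138], [0.534, 0.125], [0.519, 0.1], [0.497, 0.113]] ctr [0.515 0.119 0.03 ] sides [0.026 0.029]
redcaps [[306, 227], [315, 227], [315, 235], [306, 235]] [[0.54, 0.026], [0.539, -0.002], [0.514, -0.002], [0.515, 0.026]] ctr [0.527 0.012 0.03 ] sides [0.028 0.025]
tray [[183, 295], [184, 196], [223, 197], [222, 296]] [[0.337, 0.413], [0.648, 0.411], [0.644, 0.288], [0.332, 0.293]] ctr [0.49  0.351 0.003] sides [0.311 0.123]
wood [[393, 212], [444, 205], [454, 274], [403, 281]] [[0.579, -0.245], [0.599, -0.405], [0.384, -0.426], [0.365, -0.267]] ctr [ 0.482 -0.336  0.05 ] sides [0.162 0.216]
upblue [[227, 188], [376, 172], [376, 176], [227, 192]] [[0.668, 0.271], [0.712, -0.199], [0.699, -0.2], [0.656, 0.27]] ctr [0.684 0.035 0.03 ] sides [0.472 0.013]
```

View pics/crop1.png

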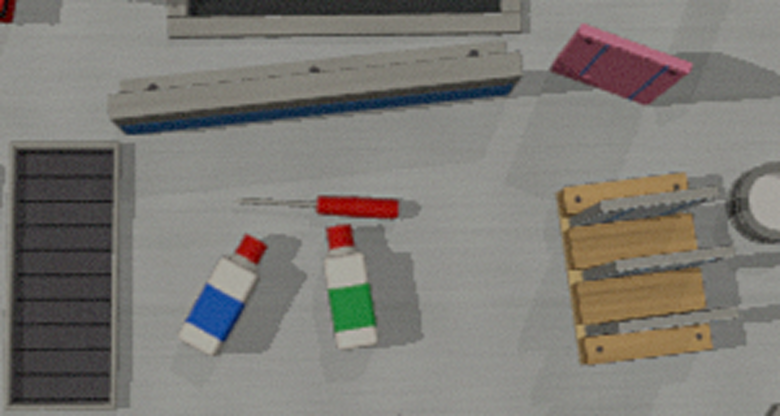

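The crop confirms the choice: ribbed tray, two bottles, blue-striped upstand face, and three grey panels in the stand. The pink decoy is near the upstand's right end. Next I check reachability for the planned poses.

```bash
cat >> h.py <<'E'
def ori(z,y):
    z=np.array(z,float);z/=np.linalg.norm(z);y=np.array(y,float);y-=z*(y@z);y/=np.linalg.norm(y)
    return R.from_matrix(np.c_[np.cross(y,z),y,z]).as_rotvec()
def bott(yaw,tilt,sgn=1):
    """tool for a bottle whose cap direction (lying) has this yaw; tilt = elevation of tool: -90 down, 0 horizontal forward; tool x on the cap/up side"""
    e=np.radians(tilt);f=np.array([np.cos(yaw),np.sin(yaw),0])
    z=f*np.cos(e)+np.array([0,0,np.sin(e)])
    x=-f*np.sin(e)+np.array([0,0,np.cos(e)])
    return ori(z,np.cross(z,x)*sgn)
E
python3 - <<'E'
from h import *
s=manip.camera("scene");t=manip.camera("top")
print("scene top front edge",cast(s,[[166,248],[353,340]],.1).round(3).tolist())
print("top cam bottom edge",cast(t,[[227.5,192],[376.5,176]],0).round(3).tolist())
print("screwdriver",cast(t,[[273,217],[334,219]],.01).round(3).tolist(),"base",cast(t,[[316.5,273.5]],.05).round(3).tolist(),cast(t,[[258.5,275]],.0).round(3).tolist())
print("pink",cast(t,[[405,150],[393,165],[446,165],[430,178]],.17).round(3).tolist(),cast(s,[[150,272],[133,245]],0).round(3).tolist())
def f(n,p,o):
    q=manip.solve_ik(p,o);print(n,None if q is None else np.round(q,2))
a=np.radians
for ti in(-90,-110,-120):
    f(("pickG",ti),[.47,.003,.03],bott(a(8),ti)); f(("pickB",ti),[.463,.147,.03],bott(a(-28.5),ti))
for ti in(0,-20,-30):
  for x in(.57,.50,.41):
    for yw in(0,35,60,90): f(("place",ti,x,yw),[x,.352,.09],bott(a(yw),ti))
u=np.array([.093,-.9957,0]);n=np.array([.9957,.093,0])
for s_ in(1,-1):
  for y in(-.145,.145):
    p=np.array([.69,.035,.145])-u*y; f(("lean",s_,y),p,ori(-n*np.sin(.26)+[0,0,-np.cos(.26)],s_*n))
  for x in(.42,.55): f(("slot",s_,x),[x,-.34,.16],ori([0,0,-1],s_*np.array([.992,.124,0])))
E
```

```text
scene top front edge [[0.728, -0.201, 0.1], [0.682, 0.28, 0.1]]
top cam bottom edge [[0.66, 0.275, 0.0], [0.705, -0.205, 0.0]]
screwdriver [[0.576, 0.13, 0.01], [0.566, -0.063, 0.01]] base [[0.394, -0.003, 0.05]] [[0.394, 0.179, 0.0]]
pink [[0.741, -0.262, 0.17], [0.698, -0.226, 0.17], [0.695, -0.378, 0.17], [0.658, -0.33, 0.17]] [[0.739, -0.268, 0.0], [0.7, -0.387, -0.0]]
('pickG', -90) [-0.02  0.6   2.07  0.    0.47  1.41]
('pickB', -90) [ 0.28  0.61  2.03 -0.    0.49  2.35]
('pickG', -110) [ 0.01  0.71  1.86 -0.06  0.92  1.48]
('pickB', -110) [0.16 0.7  1.88 0.28 0.86 2.02]
('pickG', -120) [ 0.02  0.78  1.76 -0.07  1.13  1.49]
('pickB', -120) [0.12 0.76 1.8  0.34 1.05 1.94]
('place', 0, 0.57, 0) [ 0.85  1.08  1.99  4.    1.52 -1.63]
('place', 0, 0.57, 35) [ 0.48  1.1   2.11  3.01  1.64 -1.58]
('place', 0, 0.57, 60) [ 0.22  1.08  2.01  2.32  1.54 -1.53]
('place', 0, 0.57, 90) [ 0.11  1.09  1.74  1.67  1.54 -1.26]
('place', 0, 0.5, 0) [ 0.98  1.09  2.07  4.12  1.58 -1.56]
('place', 0, 0.5, 35) [ 0.58  1.14  2.22  3.11  1.79 -1.58]
('place', 0, 0.5, 60) [ 0.27  1.11  2.14  2.36  1.64
[... 1494 characters left out ...]
]
('place', -30, 0.5, 90) [ 0.19  0.79  1.96  1.53  1.02 -1.12]
('place', -30, 0.41, 0) [ 1.09  0.76  2.22  4.33  0.98 -1.75]
('place', -30, 0.41, 35) [ 0.75  0.78  2.4   3.28  1.09 -1.56]
('place', -30, 0.41, 60) [ 0.42  0.77  2.36  2.51  1.04 -1.56]
('place', -30, 0.41, 90) [ 0.23  0.76  2.15  1.67  1.01 -1.31]
('lean', 1, -0.145) [-0.15  0.77  1.3  -0.06  1.32 -0.22]
('lean', 1, 0.145) [0.23 0.76 1.33 0.04 1.31 0.12]
('slot', 1, 0.42) [-0.7   0.43  1.88 -0.    0.83 -0.83]
('slot', 1, 0.55) [-0.57  0.56  1.64 -0.    0.94 -0.7 ]
('lean', -1, -0.145) None
('lean', -1, 0.145) None
('slot', -1, 0.42) [-0.7   0.43  1.88 -0.    0.83  2.31]
('slot', -1, 0.55) [-0.57  0.56  1.64 -0.    0.94  2.45]
```

```bash
cat >> h.py <<'E'
def lower(zstop,thr=4,step=.002,rate=.03):
    b=np.mean([manip.get_contact_force() for _ in range(3)],0)
    while True:
        p=np.array(manip.get_position())
        if p[2]<=zstop: return "zstop",p
        manip.servo_line(p-[0,0,step],None,rate)
        f=np.array(manip.get_contact_force())-b
        if f[2]>thr: return f.round(1),p
def pick_place(p,yaw,dest,pyaw,s=.085):
    a=np.radians
    o=bott(yaw,-110); p=np.array(p)
    manip.command_gripper(.085)
    manip.move_to(p+[0,0,.16],o); manip.servo_line(p,o,.2)
    manip.command_gripper(.03,80); w=manip.get_width(); print("grip",w,manip.get_contact_force())
    if w<.04: return
    manip.servo_line(p+[0,0,.3],o,.25)
    o2=bott(pyaw,-20); d=np.array([dest[0],dest[1],.003+s+.001])
    manip.move_to(d+[0,0,.25],o2); print("w",manip.get_width())
    manip.servo_line(d+[0,0,.02],o2,.2); manip.hold(.2)
    print(lower(d[2]-.02),d[2])
    manip.command_gripper(.075)
    z=R.from_rotvec(o2).as_matrix()[:,2]
    q=np.array(manip.get_position()); manip.servo_line(q-z*.10,o2,.15); manip.servo_line(q-z*.10+[0,0,.15],o2,.3)
    print("t",manip.get_time())
E
python3 - <<'E'
from h import *
pick_place([.477,.005,.031],np.radians(7.7),[.55,.351],np.radians(33))
c=manip.camera("top");cv2.imwrite("pics/t1.png",cv2.resize(c["image"][100:400,130:530],None,fx=2,fy=2)[:,:,::-1])
E
```

```text
grip 0.04896877904815467 [0.06820423 0.00957291 6.97318683]
w 0.04876129546969866
(array([-4.6, -3.3, 12.2]), array([0.55005941, 0.35096605, 0.08661284])) 0.08900000000000001
t 14.55
```

View pics/t1.png

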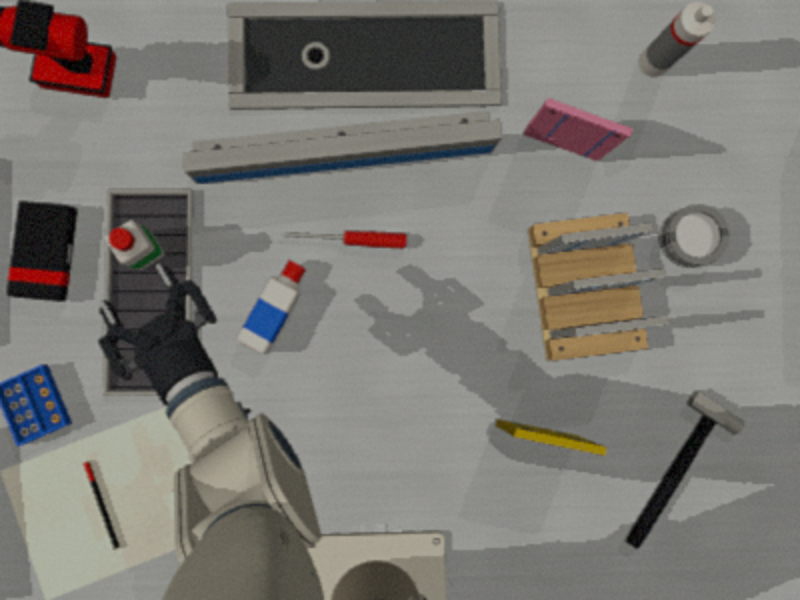

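The green bottle stands upright in the tray, with its cap at crop (122,239). The blue one is still at (268,315), so I re-measure it and move it.

```bash
cat >> h.py <<'E'
def label(lo,hi,roi):
    c=manip.camera("top"); L=blobs(c["image"],lo,hi,roi)[0]; k=blobs(c["image"],(0,120,60),(8,255,255),roi,10)[0]
    l=cast(c,cv2.minAreaRect(L)[0],.05)[0]; q=cast(c,cv2.minAreaRect(k)[0],.034)[0]; return l,q
E
python3 - <<'E'
from h import *
l,q=label((95,100,40),(125,255,255),(235,222,305,290))
d=(q-l)[:2];print(l,q,np.linalg.norm(d)); u=d/np.linalg.norm(d); yaw=np.arctan2(u[1],u[0])
p=l[:2]+u*.035; print(p,np.degrees(yaw))
if .07<np.linalg.norm(d)<.1:
    pick_place([*p,.031],yaw,[.43,.351],np.radians(39))
E
```

```text
[0.4396437 0.1601737 0.05     ] [0.51498668 0.11851922 0.034     ] 0.08609100755979647
[0.47027413 0.14323922] -28.936663808042496
grip 0.049150702759547 [ 0.67272593 -0.2723454   7.54651443]
w 0.049416813988048584
(array([-4.3, -3.9, 11.6]), array([0.43019241, 0.35109325, 0.08666338])) 0.08900000000000001Traceback (most recent call last):
  File "<stdin>", line 6, in <module>
  File "h.py", line 44, in pick_place
    q=np.array(manip.get_position()); manip.servo_line(q-z*.10,o2,.15); manip.servo_line(q-z*.10+[0,0,.15],o2,.3)
                                                                        ~~~~~~~~~~~~~~~~^^^^^^^^^^^^^^^^^^^^^^^^^
rig.IKError: the arm cannot follow that straight line within its joint ranges
```

Run:
```python
from h import *
print(manip.get_position(),np.round(manip.get_joint_positions(),2))
p=np.array(manip.get_position())
for dz in(.12,.09,.06,.03):
    try: manip.servo_line(p+[0,0,dz],None,.2);print(dz);break
    except manip.IKError: pass
o=ori([0,0,-1],[.992,.124,0])
manip.move_to([.45,.1,.38],o)
c=manip.camera("top");cv2.imwrite("pics/t2.png",cv2.resize(c["image"][180:300,150:310],None,fx=3,fy=3)[:,:,::-1])
manip.move_to([.48,-.31,.40],o)
T=np.eye(4);T[:3,3]=manip.get_position();T[:3,:3]=R.from_rotvec(manip.get_ee_rot()).as_matrix()
c=manip.camera("wrist");np.save("w1.npy",T);cv2.imwrite("pics/w1.png",c["image"][:,:,::-1]);print(manip.get_time())
```

```text
[0.35729742 0.29206102 0.11879322] [ 0.63  0.98  2.58  3.1   1.64 -1.59]
33.725
```

View pics/w1.png

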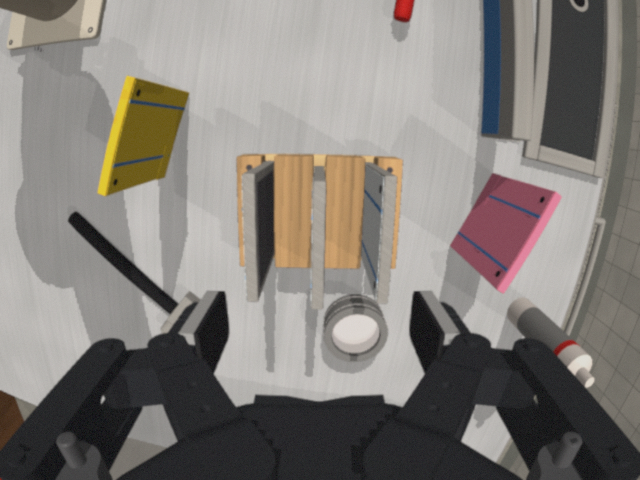

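View pics/t2.png

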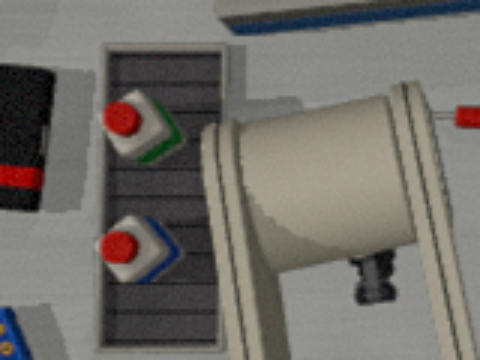

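Both bottles stand in the tray, with caps at crop (122,117) and (118,248). The wrist picture shows the three panel tops as bright strips at columns of about 250, 318 and 385, rows 165 to 302. The pink decoy is at (505,230) and the yellow at (140,140). Next I cast those strips at z=0.182.

```bash
cat >> h.py <<'E'
def wcast(T,px,z):
    c=manip.camera("wrist") if not hasattr(wcast,"c") else wcast.c; wcast.c=c
    px=np.atleast_2d(px).astype(float); v=(px-[c["cx"],c["cy"]]); r=np.linalg.norm(v,axis=1); th=r/c["fx"]
    d=np.c_[v/r[:,None]*np.sin(th)[:,None],np.cos(th)]; M=T@c["mount"]
    d=d@M[:3,:3].T; return M[:3,3]+d*((z-M[2,3])/d[:,2])[:,None]
E
python3 - <<'E'
from h import *
T=np.load("w1.npy")
w=wcast(T,[[249,170],[252,298],[318,168],[317,305],[386,170],[384,300]],.182); print(w.round(3).tolist(),[np.linalg.norm(w[i]-w[i+1]).round(3) for i in(0,2,4)],w.reshape(3,2,3).mean(1).round(3).tolist())
# local strip centres by brightness on rows
im=wcast.c["image"].astype(float).mean(2)
print(im[240,236:268].astype(int),im[240,305:332].astype(int),im[240,370:400].astype(int))
ws=wcast(T,[[485,0],[485,134],[505,136],[527,138]],.0); print(ws.round(3).tolist(), wcast(T,[[485,0],[485,134],[502,136],[527,138]],.1).round(3).tolist())
E
```

```text
[[0.412, -0.281, 0.182], [0.425, -0.409, 0.182], [0.475, -0.272, 0.182], [0.491, -0.408, 0.182], [0.538, -0.265, 0.182], [0.559, -0.394, 0.182]] [np.float64(0.129), np.float64(0.137), np.float64(0.131)] [[0.419, -0.345, 0.182], [0.483, -0.34, 0.182], [0.548, -0.33, 0.182]]
[179 173 154 148 151 152 155 159 158 158 158 157 158 160 160 159 159 160
 154 132  99  71  52  44  39  42  38  46  36  42  41  37] [145 143 144 136 123 129 144 151 154 161 168 168 164 165 165 163 163 162
 154 144 142 151 151 148 146 143 149] [110 107 107 106 105 106 105 107 114 126 129 139 150 157 159 160 160 160
 160 158 161 161 159 160 159 158 161 169 179 190]
[[0.692, 0.011, 0.0], [0.715, -0.199, 0.0], [0.75, -0.195, 0.0], [0.79, -0.19, 0.0]] [[0.65, -0.037, 0.1], [0.669, -0.207, 0.1], [0.692, -0.205, 0.1], [0.729, -0.199, 0.1]]
```

Run:
```python
from h import *
o=ori([0,0,-1],[.9957,.093,0])
manip.move_to([.69,-.04,.42],o);manip.hold(.3)
T=np.eye(4);T[:3,3]=manip.get_position();T[:3,:3]=R.from_rotvec(manip.get_ee_rot()).as_matrix()
c=manip.camera("wrist");np.save("w2.npy",T);cv2.imwrite("pics/w2.png",c["image"][:,:,::-1]);print(manip.get_time(),(T@c["mount"])[:3,3])
```

```text
35.4167 [0.6839687  0.02785426 0.54191002]
```

View pics/w2.png

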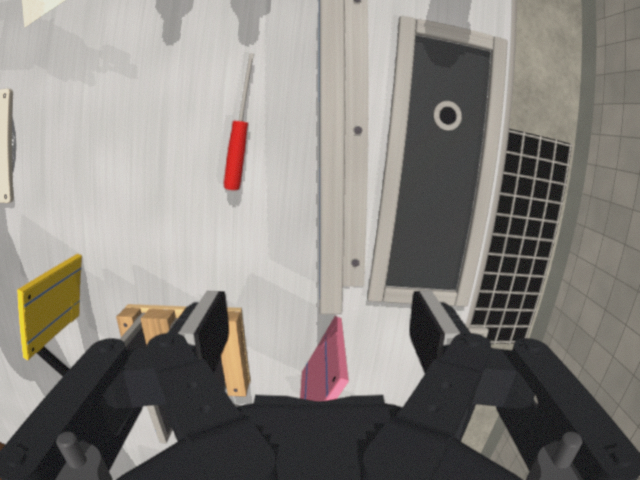

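The upstand's near top edge runs straight along column ~319, which is the principal column, and its right end is at row ~312. The screwdriver is at column 235, well clear.

Run:
```python
from h import *
T=np.load("w2.npy")
print(wcast(T,[[318.5,20],[319,160],[320.5,310],[343,310]],.1).round(4).tolist(),wcast(T,[[317,20],[317,160],[317,300]],0).round(4).tolist())
im=cv2.imread("pics/w2.png");print(im[60,308:352].mean(1).astype(int),im[290,308:352].mean(1).astype(int))
```

```text
[[0.6707, 0.167, 0.1], [0.6871, -0.0031, 0.1], [0.7071, -0.1977, 0.1], [0.7369, -0.1951, 0.1]] [[0.6656, 0.1983, 0.0], [0.6849, -0.0104, 0.0], [0.705, -0.2311, 0.0]]
[189 191 192 191 189 190 188 186 164 146 134 124 139 163 174 176 180 179
 177 175 177 177 177 178 177 179 178 176 182 184 183 180 180 180 176 164
 152 159 176 179 179 185 185 185] [205 207 199 197 198 200 200 199 193 170 153 135 146 163 175 175 176 175
 173 175 174 176 176 177 176 175 175 178 181 179 178 177 175 162 164 184
 201 205 207 208 208 209 209 206]
```

```bash
cat >> h.py <<'E'
F=np.array([.684,.041,0]);U=np.array([-.097,.9953,0]);N=np.array([.9953,.097,0]);Z=np.array([0,0,1.])
def panel(c,yu,t=.26):
    o=ori(-Z,[.992,.124,0]); c=np.array([c[0],c[1],0.])
    manip.command_gripper(.045)
    manip.move_to(c+Z*.30,o); manip.servo_line(c+Z*.16,o,.2)
    manip.command_gripper(.0,70); w=manip.get_width(); print("grip",w,np.round(manip.get_contact_force(),1))
    if not .008<w<.018: return False
    manip.servo_line(c+Z*.39,o,.2); print("up",manip.get_width(),np.round(manip.get_contact_force(),1))
    S,C=np.sin(t),np.cos(t); o2=ori(-N*S-Z*C,N)
    g=F+U*yu+N*(-.1*np.tan(t)+.148*S-.006*C)+Z*(.148*C+.006*S)
    manip.move_to(g-N*.03+Z*.20,o2); manip.servo_line(g-N*.03+Z*.015,o2,.2); manip.hold(.2)
    print("down",lower(g[2]-.008),g[2])
    q=np.array(manip.get_position())+Z*.001; manip.servo_line(q,o2,.03); manip.hold(.1)
    b=np.array(manip.get_contact_force())
    for i in range(30):
        q=q+N*.002; manip.servo_line(q,o2,.03); f=(np.array(manip.get_contact_force())-b)@N
        if f<-4: break
    print("push",i,f.round(1),"n beyond plan",((q-g)@N).round(4))
    manip.command_gripper(.04); manip.hold(.3)
    q=np.array(manip.get_position()); manip.servo_line(q+(N*S+Z*C)*.12,o2,.2); print("t",manip.get_time())
    return True
E
python3 - <<'E'
from h import *
panel((.548,-.330),-.145)
c=manip.camera("scene");cv2.imwrite("pics/s2.png",c["image"][:,:,::-1])
E
```

```text
grip 0.011607322920919975 [0.  1.  6.3]
up 0.011315988771782881 [ 0.4 -0.6 -2.7]
down (array([-1. ,  0.5, 10. ]), array([ 0.6740002 , -0.10561243,  0.14606116])) 0.1445682000752609
push 14 -5.7 n beyond plan 0.0007
t 49.55
```

View pics/s2.png

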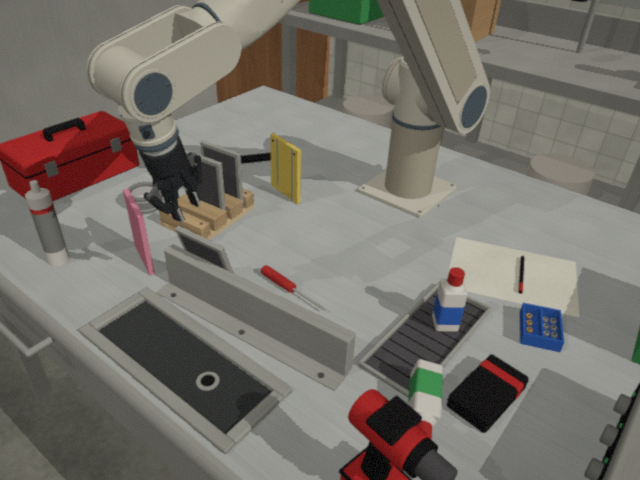

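The first panel leans well at (205,250). The green bottle at (427,390) looks changed, so I check it from the top camera.

Run:
```python
from h import *
c=manip.camera("top");cv2.imwrite("pics/t3.png",cv2.resize(c["image"][140:310,100:340],None,fx=3,fy=3)[:,:,::-1])
```

```text
(no output)
```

View pics/t3.png

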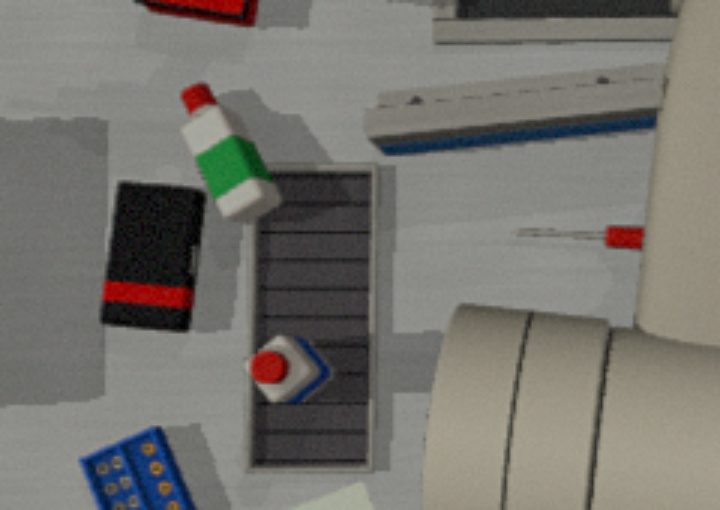

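The green bottle was knocked over. It now lies with its base on the tray's far-left rim and its cap at crop (199,95), near the bit case and drill. I'll lift it with a plain vertical grasp, camera on the near side, and lay it in the open, then re-stand it the usual way.

Run:
```python
from h import *
c=manip.camera("top");roi=(155,162,200,220)
L=blobs(c["image"],(45,80,40),(85,255,255),roi)[0];k=blobs(c["image"],(0,120,60),(8,255,255),roi,10)[0]
l=cast(c,cv2.minAreaRect(L)[0],.056)[0];q=cast(c,cv2.minAreaRect(k)[0],.028)[0];d=(q-l)[:2];n=np.linalg.norm(d);u=d/n;yaw=np.arctan2(u[1],u[0])
p=np.r_[l[:2]+u*.03,.034]; print(l,q,n,np.degrees(yaw),p,"drill",cast(c,[[165,148]],.03).round(3))
f=lambda y:ori(-Z,[np.sin(y),-np.cos(y),0])   # tool x = ?
def o_(y):
    o=ori(-Z,[-np.sin(y),np.cos(y),0]); x=R.from_rotvec(o).as_matrix()[:,0]
    return o if x@[np.cos(y),np.sin(y),0]<0 else f(y)
assert .07<n<.1
manip.command_gripper(.085)
here=np.array(manip.get_position()); manip.servo_line([here[0]-.1,here[1],.36],None,.25)
manip.move_to(p+Z*.25,o_(yaw)); manip.servo_line(p,o_(yaw),.2)
manip.command_gripper(.03,70); print(manip.get_width(),np.round(manip.get_contact_force(),1))
manip.servo_line(p+Z*.25,None,.25)
e=np.array([.455,.06,.034]); manip.move_to(e+Z*.2,o_(0)); manip.servo_line(e+Z*.02,None,.2); print(lower(.026,3),manip.get_width())
manip.command_gripper(.085); manip.servo_line(e+Z*.2,None,.25); manip.move_to([.45,-.25,.4],ori(-Z,[.99,.12,0]))
c=manip.camera("top");cv2.imwrite("pics/t4.png",cv2.resize(c["image"][140:310,100:400],None,fx=2.6,fy=2.6)[:,:,::-1]); print(manip.get_time())
```

```text
[0.64234415 0.41755532 0.056     ] [0.72236194 0.46233358 0.028     ] 0.09169481984383213 29.23153764577122 [0.66852375 0.43220553 0.034     ] drill [[0.798 0.464 0.03 ]]
0.04955132342920343 [-0.4  1.3  5.7]
(array([-1.8,  3.4,  7.1]), array([0.45576876, 0.06024839, 0.03445974])) 0.04929568271003188
64.0
```

View pics/t4.png

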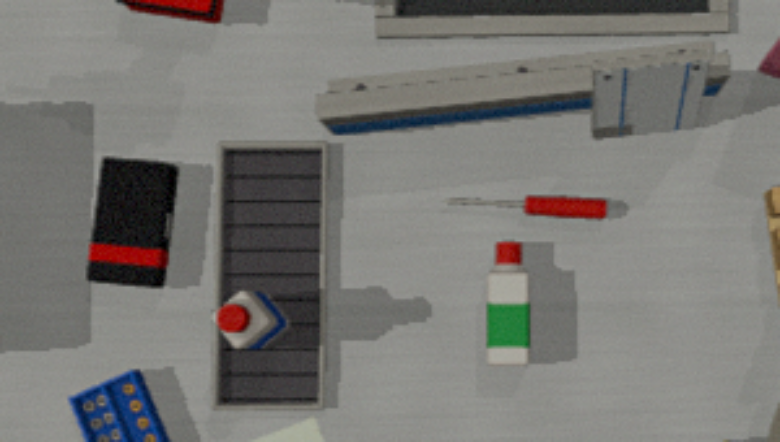

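The first panel leans properly, and the green bottle lies flat in the open at crop (508,318). I stand it in the tray, approaching from the right side to stay clear of the blue bottle.

Run:
```python
from h import *
l,q=label((45,80,40),(85,255,255),(280,225,312,290))
d=(q-l)[:2];n=np.linalg.norm(d);u=d/n;yaw=np.arctan2(u[1],u[0]);p=l[:2]+u*.035;print(l,q,n,np.degrees(yaw),p)
if .07<n<.1:
    pick_place([*p,.031],yaw,[.57,.351],np.radians(75))
    o=ori(-Z,[.992,.124,0]);manip.move_to([.45,-.25,.4],o)
    c=manip.camera("scene");cv2.imwrite("pics/s3.png",c["image"][200:480,250:600][:,:,::-1]);print(manip.get_time())
    print(panel((.483,-.338),0.0), panel((.419,-.345),.145))
    c=manip.camera("scene");cv2.imwrite("pics/s4.png",c["image"][:,:,::-1])
```

```text
[0.42175776 0.06165203 0.05      ] [0.50888655 0.06068007 0.034     ] 0.08713421326449186 -0.6391328536442257 [0.45675558 0.06126161]
grip 0.04951173636077473 [ 0.39140965 -0.50073082  7.37835727]
w 0.04860265845224842
(array([-0.4, -0.9,  4.8]), array([0.56987348, 0.35096602, 0.0865824 ])) 0.08900000000000001
t 77.3583
79.35
grip 0.010981687300276013 [-0.8  1.4  6.4]
up 0.010975825934589727 [-0.6 -0.3 -5.3]
down (array([-1. ,  0.6, 10.4]), array([0.65986853, 0.03866652, 0.14600163])) 0.1445682000752609
push 14 -5.4 n beyond plan 0.0007
t 93.2667
grip 0.010882841829338007 [-1.9  0.4  6.3]
up 0.011000478169424163 [ 0.1  0.1 -2.3]
down (array([-0.4,  0.1,  7.9]), array([0.64567734, 0.18302671, 0.14587199])) 0.1445682000752609
push 15 -7.1 n beyond plan 0.0025
t 108.975
True True
```

View pics/s4.png

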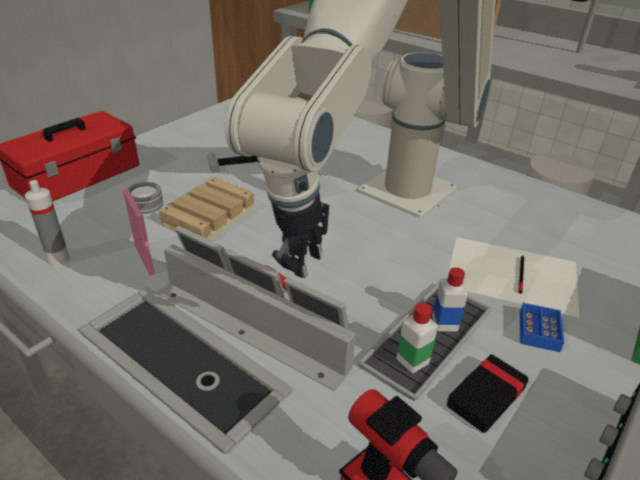

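All three panels lean on the upstand and both bottles stand. One clear top view before handing in.

Run:
```python
from h import *
p=np.array(manip.get_position());manip.servo_line([p[0]-.12,p[1],.38],None,.25)
manip.move_to([.42,-.3,.4],ori(-Z,[.992,.124,0]));manip.hold(.5)
c=manip.camera("top");cv2.imwrite("pics/t5.png",cv2.resize(c["image"][140:310,100:400],None,fx=2.6,fy=2.6)[:,:,::-1]);print(manip.get_time())
```

```text
112.275
```

View pics/t5.png

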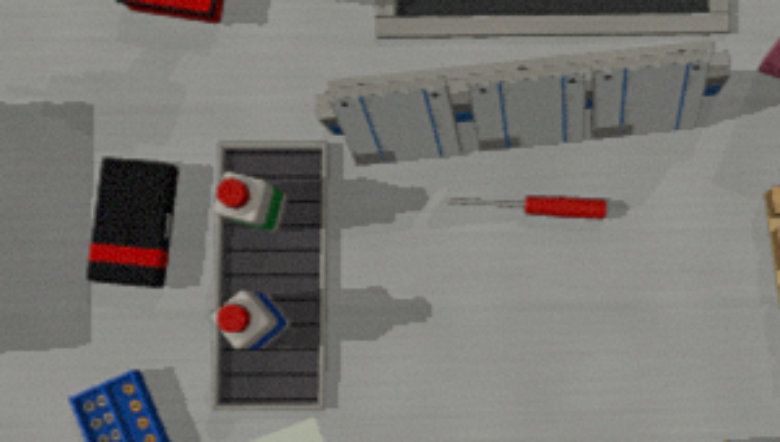

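The top view shows three panels side by side on the upstand, with feet about 40 mm out, which matches a lean of about 15 degrees. Both bottles are upright in the tray at crop (235,195) and (235,318), and the bystanders are unmoved.

```bash
python3 -c "
from rig import manip
print(manip.sign_off(),manip.get_time())"
```

```text
the job is handed in; nothing more can be done
the job is handed in; nothing more can be done
```

I handed in the job at about 112 s. In the last top view both bottles present (green and blue) stood upright in the tray and all three panels leaned at about 15° on the upstand. The bit case, tape and screwdriver were not touched. The green bottle was knocked over once along the way and I stood it up again.

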